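Make up a bronze elbow in the tee held in the vise

ROBOT

A 6-joint arm with a two-finger parallel gripper is mounted at the origin on a cart in front of the work surface, level with it; the furniture and walls round the work are solid. World frame = base frame: x ahead of the robot, y to its left, z up, the work surface at z = 0. Lengths are in mm, angles in rad, forces in N, time in s.
With the tool pointing down it reaches from about 350 to 875 mm from the base axis. Payload 4.2 kg.
Tool frame: the origin (TCP) lies between the finger pads, 19 mm behind the fingertips; this is the grasp point; z points along the fingers, y is the line along which they close (so a half turn about z gives the same grasp; the last joint's range is limited). The gripper opens to 85 mm and grips with 20 to 120 N. Pads are 22 mm wide; open, the fingers measure 114 mm over their backs; the gripper's body (76 mm by 85 mm) begins 54 mm behind the grasp point. The pads swing forward as they close: fully open they stand 13 mm farther back than shut.
Start: joints at [-0.963, 0.385, 0.008, 0, -1.194, -0.259], TCP at [213.621, -587.338, 250.012] pointing down, gripper open.
Joint ranges: [-3.14, 3.14], [-1.21, 2.06], [-1.07, 1.41], [-3.16, 2.05], [-2.99, -0.16], [-3.1, 3.1]. Speed limits (rad/s): [2.79, 2.79, 3.14, 3.14, 3.14, 3.14].

INTERFACE

Orientations are given as a unit quaternion [x, y, z, w].
In Python, from bench import arm gives the robot as it stands.
- The arm moves only by the shell command python3 -m pendant 'ROWS'. ROWS is JSON, a list of rows, each a list of 7 numbers: the shift along the tool's x, y, z in m, then the turn, a rotation vector about the tool's x, y, z in degrees, then the finger opening in m, from 0 to 0.0854. In form: [[x, y, z, wx, wy, wz, fingers], ...]. A call has 1 to 12 rows; each row shifts and turns the commanded pose from where the row before left it, along the tool's axes as they then stand; what a row does not reach is not made up. A row lasts 1/10 s, in which the tool goes at most 50 mm and 8.59 degrees, less where a joint would pass 70% of its speed; a pose out of reach is approached as far as the arm can. A call is refused whole if a number of a shift passes 0.05 or a number of a turn 8.59, either way. A call with a gripper value outside its range is refused whole. The fingers move at their own pace and stop on an object; the grip force is fixed at half the most. Time passes only in rows, so rows that do not move let the fingers close. It gives the time, the measured TCP pose, the force, the opening and the grip force at its end, in the units of the state.
- arm.read_state(): the state, without advancing time (a new reading comes with each control period).
- arm.get_image(name): name is "scene" or "top"; returns a dict with "image" (384x512x3 uint8, red, green, blue), "fx", "fy", "cx", "cy" (pixels), "k1" (the pictures are not rectified: a ray, as slopes to the right and down, at radius r is drawn at 1 + k1 r^2 times it, then the intrinsics apply), "xyz" and "rotation" of the camera in the world. Camera axes: x right, y down, z forward; pixel columns grow to the right and rows downward; lengths in mm; the calibration is good to about 2 mm. A picture is of the moment at which its call begins. There is no depth.
- arm.job_done(): hands the job in; it is judged then, once.
The state is a dict: "clock": time; "joints": joint angles; "joint_vel": joint speeds; "joint_efforts": joint torques, N m; "position": TCP position; "ee_rot": TCP orientation; "contact_force": force on the tool from outside, world axes, zero at the start; "wrist_torque": the same for the moment, N m; "gripper_width": finger opening in mm; "grasp_force": force on a finger pad.
Only numpy, scipy, OpenCV 4.12 (cv2) and the standard library are available. Lean on these libraries where they do the work, as an engineer would, in place of code of your own. Each camera call takes 0.05 s, during which the arm holds its last target. There are 200 camera calls.

TASK

The elbow has only been started by hand in the upright branch of the tee that is clamped in the vise. Screw it in clockwise (seen from above) through the turn that is left, until the taper thread tightens and the elbow's open mouth points the same way as the hex nipple at the end of the tee, right above it; stop there and do not turn past it, because a taper joint that is backed off leaks. Then let go, and leave the loose things round the vise where they are.

Things in the scene. Friction and masses are not known exactly. Their poses are not given: they have to be found in the camera images.
- vise: grey drill-press vise, fixed, 132 mm wide over its lugs, jaws 64 mm high, spindle with tommy bar on its -x side (to 170 mm from the origin, 86 mm high). It grips a bronze tee: run 84 mm long along the vise's y, branch upright, mouth 98 mm above the counter. Origin on the counter, straight below the vertical axis of the tee's branch; z up. Place and yaw vary.
- nipple_end (a point): centre of the free end of the hex nipple already made up in the -y end of the tee's run: 79 mm from the branch's axis along the vise's -y, 56 mm above the counter. The horizontal direction from the branch's axis to this point is the one in which the elbow's mouth must finally point.
- elbow_top (a point): point on the elbow's vertical turning axis (that of the tee's branch), 180 mm above the counter, at the top of the bronze 90 degree elbow's bend. Its frame turns with the elbow: -y points along the outlet. Good grasp: gripper straight down on the axis, closing across the outlet, TCP 18 mm below this point. Below the elbow is its own 34 x 39 mm hex nipple, its lower thread in the tee.
- elbow_outlet (a point): centre of the elbow's open mouth: 43 mm from the turning axis, 16 mm below elbow_top. The outlet is a horizontal barrel 30 mm wide with a 34 mm collar at the mouth, running from the axis to here; its underside lies about 33 mm below elbow_top.
- elbow (a joint): angle of the elbow about its thread axis, rad, growing as it is screwed in (clockwise from above). 0: mouth points as nipple_end does, as wanted. Starts between -3.4 and -2.1: two or three grasps. Sinks 2.3 mm a turn. Turns against 0.1 N m; from -0.7 on the taper bites and the torque climbs to about 0.46 N m at -0.16 and beyond. When let go there it springs back about 0.05, no more.
- loose_nipple: loose hex nipple, 42 x 47 mm, 65 mm high, standing on the counter left of the vise; origin under its centre. Bystander.
- spare_valve: loose brass ball valve with a yellow lever, 67 x 40 mm, 132 mm high, standing on the counter right of the vise near its spindle; origin near its centre, on the counter. Bystander.
- carton: loose small closed carton, 81 x 63 mm, 51 mm high, on the counter right of the vise; origin under its centre. Bystander.

How it is judged:
By the outcome, as a careful person would: the job done as asked, in the order asked, and still so for the second after the job is handed in, with the robot touching nothing.
It also fails if it takes over 51 s, if anything falls off the work surface, if the arm or the gripper's body presses on something with over 40 N, if the wrist force passes 120 N, or if a joint passes its speed limit or range.

## Working session

There is one attempt and no reset: what is moved stays moved. The work goes in short steps, Python scripts to look and compute and a shell command to move; the robot and the scene stay as the last step left them, time stands still between calls to the robot, and variables do not carry over. Pictures are saved under pics/ and viewed, at most 10 in all, crops included, and the job is handed in when it is done.

```bash
mkdir -p pics
cat > h.py <<'E'
import numpy as np, cv2, pickle
from bench import arm
def snap(n,f):
    d=arm.get_image(n); cv2.imwrite('pics/'+f+'.png',d['image'][:,:,::-1]); pickle.dump(d,open('pics/'+f+'.pkl','wb')); return d
E
python3 - <<'E'
from h import *
for n in('scene','top'):
    d=snap(n,n+'0'); print({k:(np.round(v,4).tolist() if k!='image' else 0) for k,v in d.items()})
print(arm.read_state())
a=cv2.imread('pics/scene0.png');b=cv2.imread('pics/top0.png')
E
```

```text
{'image': 0, 'fx': 435.7812, 'fy': 435.7812, 'cx': 255.0199, 'cy': 191.5055, 'k1': 0.0025, 'xyz': [172.2217, 582.1705, 974.6182], 'rotation': [-0.2362, 0.9115, -0.3236, 0.0931]}
{'image': 0, 'fx': 348.043, 'fy': 348.043, 'cx': 252.432, 'cy': 191.8548, 'k1': 0.0199, 'xyz': [467.9615, 28.6255, 961.1414], 'rotation': [-0.7063, 0.7064, -0.0425, 0.0171]}
{'clock': 0.1, 'joints': array([-9.63404766e-01,  3.85486134e-01,  6.79566779e-03, -4.53858406e-04,
       -1.19401174e+00, -2.58569602e-01]), 'joint_vel': array([ 0.00033517, -0.00172881,  0.0044616 ,  0.00296493,  0.00013854,
        0.00131299]), 'joint_efforts': array([ 2.27269520e-04, -3.93320346e+01,  1.88930190e+01,  4.19795126e+00,
       -2.58536878e-03,  2.13551566e-06]), 'position': array([ 213.46366557, -586.91001217,  249.03721967]), 'ee_rot': array([-1.73445574e-01,  9.84842972e-01,  9.53505295e-04, -2.08367309e-04]), 'contact_force': array([ 0.12028096, -0.83344328, -0.40669934]), 'wrist_torque': array([ 0.01866403, -0.01326035,  0.02272348]), 'grasp_force': 0.0, 'gripper_width': 85.17681615770694}
```

View pics/scene0.png

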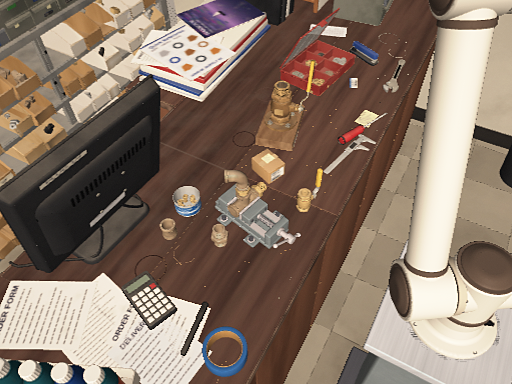

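View pics/top0.png

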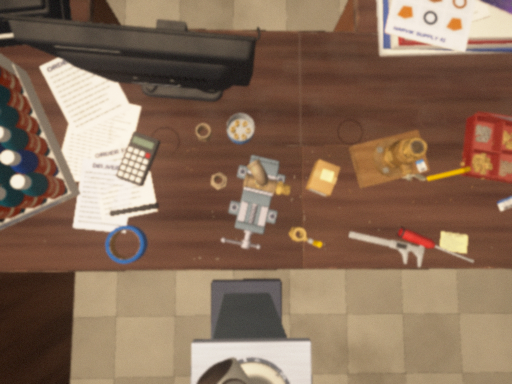

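The scene picture shows the vise near (250,215) with the elbow at (238,182). In the top view the vise is at (255,200), the elbow at (262,175), the nipple end at (288,188), the carton at (322,177) and the valve at (300,235). I'll enlarge both.

Run:
```python
import cv2,numpy as np
a=cv2.imread('pics/scene0.png')[155:255,205:305];b=cv2.imread('pics/top0.png')[145:245,220:320]
r=lambda x:cv2.resize(x,(400,400),interpolation=cv2.INTER_CUBIC)
o=np.hstack([r(a),r(b)])
for k in range(0,800,80):
    cv2.putText(o,str((205 if k<400 else 220)+(k%400)//4),(k,10),0,.35,(255,255,255),1); cv2.line(o,(k,0),(k,400),(255,255,255) if k==400 else (120,120,120),1)
for k in range(0,400,80):
    cv2.putText(o,str(155+k//4),(0,k+10),0,.35,(0,255,255),1);cv2.putText(o,str(145+k//4),(402,k+10),0,.35,(0,255,255),1);cv2.line(o,(0,k),(800,k),(120,120,120),1)
cv2.imwrite('pics/c0.png',o)
```

```text
(no output)
```

View pics/c0.png

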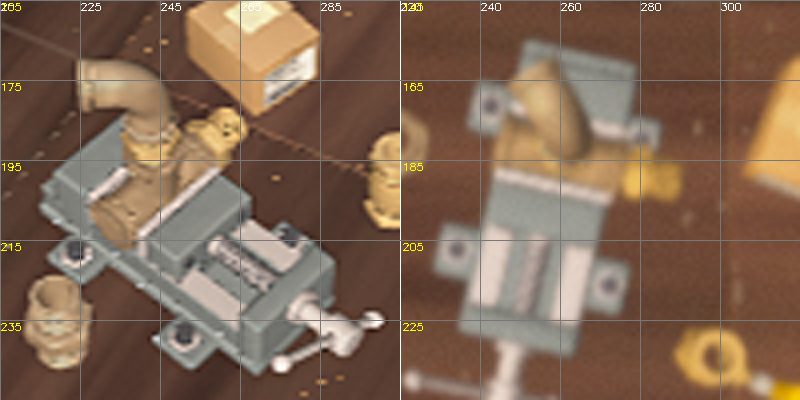

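```bash
cat >> h.py <<'E'
from scipy.spatial.transform import Rotation as R
from scipy.optimize import least_squares
def proj(d,P):
    p=R.from_quat(d['rotation']).inv().apply(np.atleast_2d(P)-d['xyz']); s=p[:,:2]/p[:,2:]
    s=s*(1+d['k1']*(s**2).sum(1,keepdims=True)); return s*[d['fx'],d['fy']]+[d['cx'],d['cy']]
def pts(x,y,yaw,th,dz=0):
    def V(p,a): return np.array([x,y,0])+R.from_euler('z',a).apply(p)
    # elbow yaw = vise yaw - th (th grows clockwise)
    z=180+dz
    return dict(nip=V([0,-79,56],yaw),tee=V([0,42,56],yaw),mouth=V([0,-43,z-16],yaw-th),top=V([0,0,z],yaw))
def tri(ds,uvs):
    return least_squares(lambda P:np.concatenate([(proj(d,P)[0]-u) for d,u in zip(ds,uvs)]),[500,50,80])
E
python3 - <<'E'
from h import *
s=pickle.load(open('pics/scene0.pkl','rb'));t=pickle.load(open('pics/top0.pkl','rb'))
obs={'nip':((264.5,186.5),(290,190.5)),'mouth':((226,176),(253,165.5)),'tee':((234.5,209.5),None)}
for k in('nip','mouth'):
    r=tri([s,t],obs[k]);print(k,r.x.round(1),r.fun.round(1))
def f(q):
    P=pts(*q);o=[]
    for k,(a,b) in obs.items():
        for d,u in((s,a),(t,b)):
            if u is not None:o+=list(proj(d,P[k])[0]-u)
    return o
for th in(-2,-3):
    r=least_squares(f,[480,20,1.5,th]);print(r.x.round(3),r.cost,np.round(r.fun,1))
q=r.x
P=pts(*q);print(P)
ims=[]
for d,(x0,y0) in((s,(205,155)),(t,(220,145))):
    m=cv2.resize(np.ascontiguousarray(d['image'][y0:y0+100,x0:x0+100,::-1]),(400,400),interpolation=cv2.INTER_CUBIC)
    def dr(X,c):
        uv=(proj(d,X)-[x0,y0]+.5)*4
        cv2.polylines(m,[uv.astype(np.int32)],False,c,1)
    V=lambda p,a:np.array([q[0],q[1],0])+R.from_euler('z',a).apply(p)
    a=np.linspace(0,2*np.pi,40)
    ring=lambda r,y,z:np.c_[r*np.cos(a),0*a+y,z+r*np.sin(a)]
    e=q[2]-q[3]
    dr(V(ring(17,-43,164),e),(0,0,255));dr(V(ring(15,-30,164),e),(0,0,255))
    dr(V([[0,0,98],[0,0,180]],e),(0,255,0));dr(V([[0,0,164],[0,-43,164]],e),(0,255,0))
    dr(V(ring(12,-79,56),q[2]),(255,0,0));dr(V(ring(18,42,56),q[2]),(255,0,0))
    dr(V(np.c_[18*np.cos(a),18*np.sin(a),0*a+98],q[2]),(255,255,0))
    ims.append(m)
cv2.imwrite('pics/o0.png',np.hstack(ims))
E
```

```text
nip [ 548.6 -105.3   40.4] [-0.4 -0.   0.2  0.4]
mouth [598.   -1.1 161.8] [ 0.5  0.  -0.2 -0.4]
[ 5.62649e+02 -2.47460e+01 -2.24000e-01 -2.40500e+00] 4.326824914950427 [ 0.1 -2.3 -0.3  1.2  0.3 -0.3 -0.6 -0.6 -0.3  1. ]
[ 5.62649e+02 -2.47460e+01 -2.24000e-01 -2.40500e+00] 4.326824914935885 [ 0.1 -2.3 -0.3  1.2  0.3 -0.3 -0.6 -0.6 -0.3  1. ]
{'nip': array([ 545.09797192, -101.77218359,   56.        ]), 'tee': array([571.97992201,  16.2039189 ,  56.        ]), 'mouth': array([ 5.97900380e+02, -1.22491732e-01,  1.64000000e+02]), 'top': array([562.64899719, -24.74646378, 180.        ])}
```

View pics/o0.png

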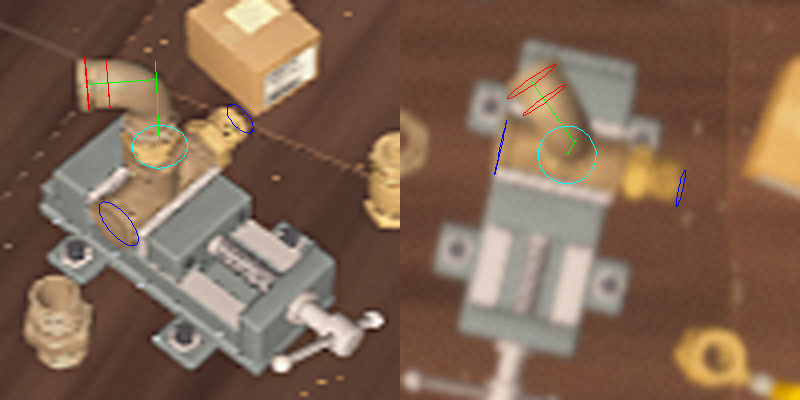

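The overlay agrees with the images to about 1 px. It puts the axis at (563,-25), the vise yaw at -0.22 and the elbow at -2.40. Joint 6 has enough range to do this in one grasp, so I'm moving above it.

```bash
python3 -m pendant '[[-0.026,0.0204,0,0,0,0,0.0854],[-0.026,0.0204,0,0,0,0,0.0854],[-0.026,0.0204,0,0,0,0,0.0854],[-0.026,0.0204,0,0,0,0,0.0854],[-0.026,0.0204,0,0,0,0,0.0854],[-0.026,0.0204,0,0,0,0,0.0854],[-0.026,0.0204,0,0,0,0,0.0854],[-0.026,0.0204,0,0,0,0,0.0854],[-0.026,0.0204,0,0,0,0,0.0854],[-0.026,0.0204,0,0,0,0,0.0854]]'; python3 -m pendant '[[-0.026,0.0204,0,0,0,0,0.0854],[-0.026,0.0204,0,0,0,0,0.0854],[-0.026,0.0204,0,0,0,0,0.0854],[-0.026,0.0204,0,0,0,0,0.0854],[-0.026,0.0204,0,0,0,0,0.0854],[-0.026,0.0204,0,0,0,0,0.0854],[-0.026,0.0204,0,0,0,0,0.0854],[-0.026,0.0204,0,0,0,0,0.0854],[-0.026,0.0204,0,0,0,0,0.0854],[-0.026,0.0204,0,0,0,0,0.0854],[0,0,0,0,0,-8,0.0854],[0,0,0,0,0,-8,0.0854]]'; python3 -c "
from h import *;print(arm.read_state())"
```

```text
clock: 1.1
position: [388.5, -305.4, 249.7]
ee_rot: [-0.173, 0.985, 0.0, -0.0]
contact_force: [1.0, 0.3, 0.3]
gripper_width: 85.1
grasp_force: 0.0
clock: 2.3
position: [563.0, -25.1, 249.1]
ee_rot: [-0.312, 0.95, 0.0, -0.001]
contact_force: [0.2, -0.4, 0.5]
gripper_width: 85.4
grasp_force: 0.0
{'clock': 2.3, 'joints': array([ 2.42845457e-01,  2.81983556e-01, -1.45955469e-01, -3.14793165e-04,
       -1.14454591e+00, -1.17818133e+00]), 'joint_vel': array([-1.62434772e-02, -1.07677430e-02, -1.20468859e-02, -1.22538301e-03,
       -1.05449788e-03,  1.38582762e+00]), 'joint_efforts': array([ 5.02027106e-01, -3.31273127e+01,  1.86679226e+01,  4.11308348e+00,
        2.50706845e-02, -9.43174325e-01]), 'position': array([563.00998674, -25.07115721, 249.09858147]), 'ee_rot': array([-3.12349154e-01,  9.49966985e-01,  2.06022891e-04, -8.31217544e-04]), 'contact_force': array([ 0.20024849, -0.35148908,  0.4788606 ]), 'wrist_torque': array([-0.01822361, -0.00636678,  0.01482805]), 'grasp_force': 0.0, 'gripper_width': 85.35229149343408}
```

```bash
python3 -m pendant '[[0,0,0,0,0,-8,0.0854],[0,0,0,0,0,-8,0.0854],[0,0,0,0,0,-8,0.0854],[0,0,0,0,0,-8,0.0854],[0,0,0,0,0,-8,0.0854],[0,0,0,0,0,-8,0.0854],[0,0,0,0,0,-8,0.0854],[0,0,0,0,0,-8,0.0854],[0,0,0,0,0,-8,0.0854],[0,0,0,0,0,-8,0.0854],[0,0,0,0,0,-8,0.0854],[0,0,0,0,0,-8,0.0854]]'; python3 -m pendant '[[0,0,0,0,0,-8,0.0854],[0,0,0,0,0,-8,0.0854],[0,0,0,0,0,-8,0.0854],[0,0,0,0,0,-8,0.0854],[0,0,0,0,0,-8,0.0854],[0,0,0,0,0,-8,0.0854],[0,0,0,0,0,-8,0.0854],[0,0,0,0,0,-8,0.0854],[0,0,0,0,0,-8,0.0854],[0,0,0,0,0,-8,0.0854],[0,0,0,0,0,0,0.0854],[0,0,0,0,0,0,0.0854]]'
python3 - <<'E'
from h import *
print(arm.read_state()['joints'],arm.read_state()['position'],arm.read_state()['ee_rot'])
for n,(x0,y0) in(('scene',(205,155)),('top',(220,145))):
    d=snap(n,n+'1')
ims=[cv2.resize(cv2.imread(f'pics/{n}1.png')[y-20:y+80,x:x+100],(400,400),interpolation=cv2.INTER_CUBIC) for n,x,y in(('scene',205,155),('top',220,145))]
cv2.imwrite('pics/c1.png',np.hstack(ims))
E
```

```text
clock: 3.5
position: [562.5, -26.2, 249.5]
ee_rot: [0.915, -0.404, -0.001, 0.0]
contact_force: [0.3, -0.3, -0.2]
gripper_width: 85.5
grasp_force: 0.0
clock: 4.7
position: [562.7, -26.2, 249.7]
ee_rot: [0.962, 0.274, -0.0, -0.0]
contact_force: [-0.8, 0.1, -0.6]
gripper_width: 85.5
grasp_force: 0.0
[ 2.41048673e-01  2.80572907e-01 -1.46455097e-01 -1.91043587e-04
 -1.14444942e+00  1.88505491e+00] [562.66377491 -26.18891496 249.68711009] [ 9.61712001e-01  2.74061859e-01 -3.37136563e-04 -9.93621421e-05]
```

View pics/c1.png

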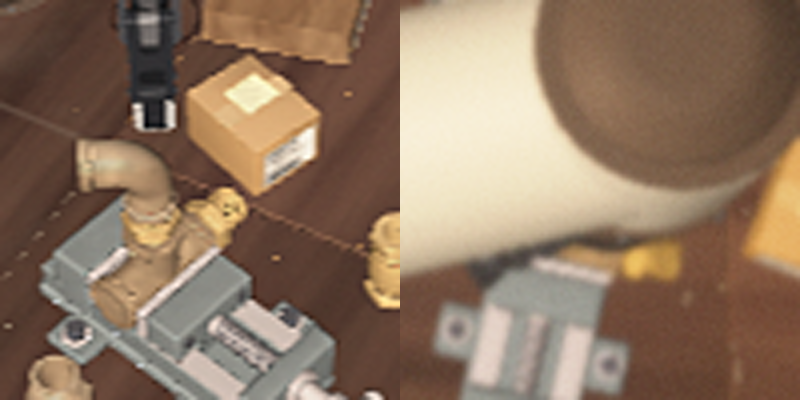

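Seen from the scene camera, the fingers hang straight above the elbow and edge-on to it, with the pads at crop (154,118) and the riser at x≈153. I'm descending and closing.

```bash
python3 -m pendant '[[0,0,0.015,0,0,0,0.0854],[0,0,0.015,0,0,0,0.0854],[0,0,0.015,0,0,0,0.0854],[0,0,0.015,0,0,0,0.0854],[0,0,0.014,0,0,0,0.0854],[0,0,0.014,0,0,0,0.0854],[0,0,0,0,0,0,0.0854]]'; python3 -m pendant '[[0,0,0,0,0,0,0.045],[0,0,0,0,0,0,0.04],[0,0,0,0,0,0,0.035],[0,0,0,0,0,0,0.03],[0,0,0,0,0,0,0.02],[0,0,0,0,0,0,0.02],[0,0,0,0,0,0,0.02]]';  python3 -c "
from h import *;s=arm.read_state();print(s['position'],s['ee_rot'],s['wrist_torque'],s['joints'][5])"
```

```text
clock: 5.5
position: [561.5, -26.4, 160.0]
ee_rot: [0.962, 0.275, -0.002, -0.0]
contact_force: [-0.1, 0.4, 0.3]
gripper_width: 85.2
grasp_force: 0.0
clock: 6.2
position: [562.6, -25.2, 163.1]
ee_rot: [0.961, 0.276, 0.0, -0.001]
contact_force: [-4.2, 4.8, 4.1]
gripper_width: 27.0
grasp_force: 58.5
[562.64458421 -25.17361572 163.12897154] [ 9.61270538e-01  2.75605462e-01  4.29122894e-04 -6.31542481e-04] [1.28449856 0.91556057 0.00411673] 1.8878691312081854
```

```bash
python3 -m pendant '[[0,-0.001,0,0,0,2,0.02],[0,0,0,0,0,4,0.02],[0,0,0,0,0,4,0.02],[0,0,0,0,0,4,0.02],[0,0,0,0,0,4,0.02],[0,0,0,0,0,4,0.02],[0,0,0,0,0,4,0.02],[0,0,0,0,0,4,0.02],[0,0,0,0,0,0,0.02]]';  python3 - <<'E'
from h import *
s=arm.read_state();print(s['position'],s['ee_rot'],s['wrist_torque'],s['joints'][5])
d=snap('scene','s2');cv2.imwrite('pics/c2.png',cv2.resize(d['image'][125:225,190:320,::-1],(780,600),interpolation=cv2.INTER_CUBIC))
E
```

```text
clock: 7.1
position: [561.9, -22.9, 162.9]
ee_rot: [1.0, 0.017, 0.0, -0.002]
contact_force: [-5.2, 10.4, 4.9]
gripper_width: 27.1
grasp_force: 59.0
[561.86001928 -22.89004717 162.91154217] [ 9.99855073e-01  1.69292237e-02  1.52273394e-04 -1.79203891e-03] [ 2.96254147  1.31582861 -0.06576027] 1.3614788888189404
```

View pics/c2.png

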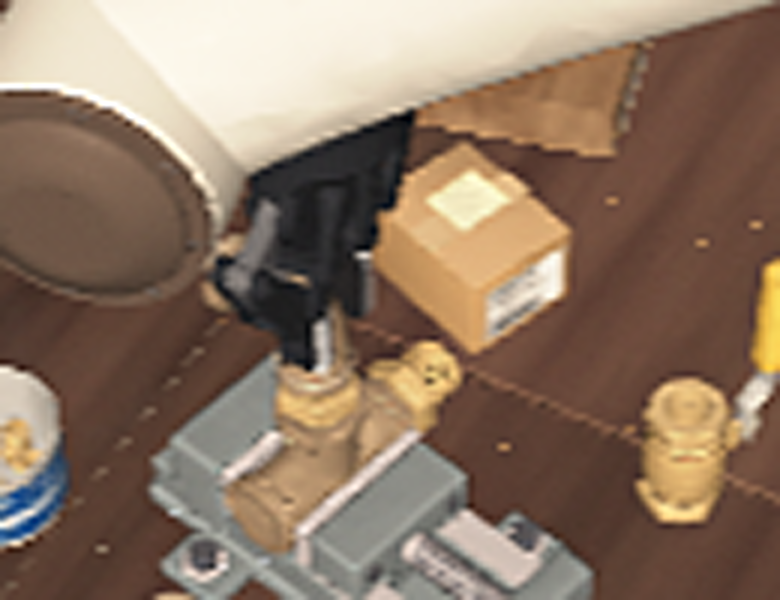

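The picture shows the fingers gripping the elbow at about (320,340), and it has turned with the gripper. The side force shows the axis is about 2.4 mm farther to +y, so I'm following it.

```bash
python3 -m pendant '[[-0.001,-0.0024,0,0,0,0,0.02],[0,0,0,0,0,4,0.02],[0,0,0,0,0,4,0.02],[0,0,0,0,0,4,0.02],[0,0,0,0,0,4,0.02],[0,0,0,0,0,4,0.02],[0,0,0,0,0,4,0.02],[0,0,0,0,0,4,0.02],[0,0,0,0,0,0,0.02]]';  python3 - <<'E'
from h import *
s=arm.read_state();print(s['position'],s['ee_rot'],s['wrist_torque'],s['joints'][5])
E
```

```text
clock: 8.05
position: [562.0, -20.2, 162.8]
ee_rot: [0.974, -0.225, 0.001, -0.002]
contact_force: [-0.8, 10.1, 2.3]
gripper_width: 26.9
grasp_force: 59.0
[562.02544555 -20.16415503 162.7948476 ] [ 0.97427656 -0.22534053  0.00106146 -0.00238866] [ 3.04088984  0.54076019 -0.04673075] 0.8680304237972748
```

The TCP positions fit a circle. The true axis is at about (566.8,-22.6), and I am gripping 5 mm behind it. I'll open and regrip on the axis, and refine the vise yaw from the jaw edges as well.

```bash
python3 -m pendant '[[0,0,0,0,0,0,0.05],[0,0,0,0,0,0,0.0854],[0,0,0,0,0,0,0.0854],[0,0,0,0,0,0,0.0854]]';  python3 - <<'E'
from h import *
s=arm.read_state();print(s['position'],s['ee_rot'],s['wrist_torque'],s['joints'][5])
p=s['position'];r=R.from_quat(s['ee_rot']);print('shift tool mm',r.inv().apply(np.array([566.8,-22.6,162])-p))
t=pickle.load(open('pics/top0.pkl','rb'))
def ground(d,u,z):
    f=lambda P:proj(d,[P[0],P[1],z])[0]-u
    return least_squares(f,[500,0]).x
c=lambda u,v:np.array([220+(u-400)/4-.5+.125,145+v/4-.5+.125])
# jaw edge (white) z=64; movable jaw side edges; spindle; lug pairs
for n,a,b,z,off in(('jaw',(495,175),(612,202),64,0),('sideL',(487,200),(460,330),64,90),('sideR',(609,205),(576,352),64,90),('backedge',(527,40),(637,66),64,0),('lugs lower',(457,250),(609,286),10,0),('lugs up',(491,105),(645,136),10,0)):
    A,B=ground(t,c(*a),z),ground(t,c(*b),z);v=B-A
    print(n,A.round(1),B.round(1),'yaw',(np.arctan2(v[1],v[0])+np.pi/2-(np.pi/2 if off else 0)+np.pi/2)%np.pi-np.pi/2)
E
```

```text
clock: 8.45
position: [561.2, -23.4, 162.0]
ee_rot: [0.974, -0.225, 0.0, 0.0]
contact_force: [-0.1, 0.0, 0.4]
gripper_width: 82.6
grasp_force: 0.0
[561.21943823 -23.37911942 162.03631505] [ 9.74289820e-01 -2.25298314e-01  2.07419226e-05  1.29710234e-04] [ 0.03099958 -0.01385154  0.02677429] 0.8691450458440011
shift tool mm [ 4.67198448 -3.14996505  0.03601023]
jaw [552.8  19.7] [535.4 -56.1] yaw -0.2261944569172183
sideL [536.6  24.9] [453.1  42.1] yaw -0.20305422073233714
sideR [533.4 -54.1] [438.9 -32.3] yaw -0.22701828826373305
backedge [641.4  -1.1] [624.5 -73. ] yaw -0.23000066055773738
lugs lower [506.5  45.1] [481.9 -58.7] yaw -0.23285906048896687
lugs up [606.4  22. ] [585.1 -84.3] yaw -0.197021720950582
```

```bash
python3 -m pendant '[[0.0047,-0.0031,0,0,0,0,0.0854],[0,0,0,0,0,0,0.0854],[0,0,0,0,0,0,0.045],[0,0,0,0,0,0,0.04],[0,0,0,0,0,0,0.035],[0,0,0,0,0,0,0.03],[0,0,0,0,0,0,0.02],[0,0,0,0,0,0,0.02],[0,0,0,0,0,0,0.02]]';  python3 -c "
from h import *;s=arm.read_state();print(s['position'],s['ee_rot'],s['wrist_torque'],s['joints'][5])";  python3 -m pendant '[[0,0,0,0,0,2,0.02],[0,0,0,0,0,4,0.02],[0,0,0,0,0,4,0.02],[0,0,0,0,0,4,0.02],[0,0,0,0,0,4,0.02],[0,0,0,0,0,2,0.02],[0,0,0,0,0,0,0.02]]';  python3 -c "
from h import *;s=arm.read_state();print(s['position'],s['ee_rot'],s['wrist_torque'],s['joints'][5])"
```

```text
clock: 9.35
position: [567.3, -21.8, 162.5]
ee_rot: [0.974, -0.225, 0.001, -0.0]
contact_force: [-1.1, 3.5, 2.1]
gripper_width: 27.2
grasp_force: 59.2
[567.30618579 -21.75197422 162.46464854] [ 9.74389562e-01 -2.24865241e-01  6.34562569e-04 -4.50355517e-04] [0.97881661 0.00813769 0.04081021] 0.8704540487753076
clock: 10.05
position: [567.3, -21.8, 162.3]
ee_rot: [0.921, -0.391, 0.0, -0.001]
contact_force: [0.2, 4.0, 2.0]
gripper_width: 27.8
grasp_force: 59.2
[567.26890873 -21.78906439 162.33155972] [ 9.20506603e-01 -3.90726387e-01  4.65065664e-04 -5.18718494e-04] [ 1.1142681  -0.10333785 -0.02386792] 0.5213244973048042
```

The TCP now stays on the axis while turning. I'll do the rest, slowing through the taper.

```bash
python3 -m pendant '[[0,0,0,0,0,3,0.02],[0,0,0,0,0,4,0.02],[0,0,0,0,0,4,0.02],[0,0,0,0,0,4,0.02],[0,0,0,0,0,4,0.02],[0,0,0,0,0,4,0.02],[0,0,0,0,0,4,0.02],[0,0,0,0,0,3,0.02],[0,0,0,0,0,3,0.02],[0,0,0,0,0,3,0.02],[0,0,0,0,0,0,0.02]]';  python3 -c "
from h import *;s=arm.read_state();print(s['position'],s['ee_rot'],s['wrist_torque'],s['joints'][5],2*np.degrees(np.arctan2(*s['ee_rot'][[1,0]])))";  python3 -m pendant '[[0,0,0,0,0,3,0.02],[0,0,0,0,0,3,0.02],[0,0,0,0,0,3,0.02],[0,0,0,0,0,3,0.02],[0,0,0,0,0,3,0.02],[0,0,0,0,0,3,0.02],[0,0,0,0,0,2,0.02],[0,0,0,0,0,0,0.02],[0,0,0,0,0,0,0.02]]';  python3 -c "
from h import *;s=arm.read_state();print(s['position'],s['ee_rot'],s['wrist_torque'],s['joints'][5],2*np.degrees(np.arctan2(*s['ee_rot'][[1,0]])))"
```

```text
clock: 11.15
position: [567.2, -21.3, 162.2]
ee_rot: [0.755, -0.656, 0.0, -0.001]
contact_force: [0.5, 6.1, 2.4]
gripper_width: 27.6
grasp_force: 59.1
[567.21108353 -21.32789853 162.1502692 ] [ 7.54929570e-01 -6.55805410e-01  3.44175185e-05 -7.79073556e-04] [1.65224415 0.02460996 0.10399574] -0.1064774843945571 -81.96152756177992
clock: 12.05
position: [567.3, -20.8, 162.1]
ee_rot: [-0.63, 0.776, 0.0, 0.001]
contact_force: [0.4, 7.2, 1.3]
gripper_width: 27.5
grasp_force: 59.2
[567.26789533 -20.79708787 162.14938901] [-6.30194945e-01  7.76436173e-01  2.64119643e-04  1.06346297e-03] [2.20681801 0.08299572 0.39702535] -0.45421473802614304 258.12906920146145
```

```bash
python3 -m pendant '[[0,0,0,0,0,0,0.05],[0,0,0,0,0,0,0.0854],[0,0,0,0,0,0,0.0854],[0,0,0,0,0,0,0.0854],[0,0,-0.02,0,0,0,0.0854],[0,0,-0.025,0,0,0,0.0854],[0,0,-0.025,0,0,0,0.0854],[0,0,-0.025,0,0,0,0.0854],[0,0,0,0,0,0,0.0854]]'; python3 -m pendant '[[0.02,0,0,0,0,0,0.0854],[0.025,0,0,0,0,0,0.0854],[0.025,0,0,0,0,0,0.0854],[0.025,0,0,0,0,0,0.0854],[0.025,0,0,0,0,0,0.0854],[0.025,0,0,0,0,0,0.0854],[0.025,0,0,0,0,0,0.0854],[0.025,0,0,0,0,0,0.0854],[0.02,0,0,0,0,0,0.0854],[0,0,0,0,0,0,0.0854]]'
python3 - <<'E'
from h import *
ims=[]
q=[567,-22.2,-0.221,-0.03]
for n,x0,y0 in(('scene',205,155),('top',220,145)):
    d=snap(n,n+'3')
    m=cv2.resize(np.ascontiguousarray(d['image'][y0:y0+75,x0:x0+75,::-1]),(400,400),interpolation=cv2.INTER_CUBIC);ims.append(m)
cv2.imwrite('pics/c3.png',np.hstack(ims))
E
```

```text
clock: 12.95
position: [568.7, -22.5, 261.2]
ee_rot: [-0.629, 0.777, -0.002, 0.003]
contact_force: [0.4, -0.8, -0.3]
gripper_width: 85.8
grasp_force: 0.0
clock: 13.95
position: [521.0, -234.5, 256.0]
ee_rot: [-0.628, 0.778, 0.001, -0.001]
contact_force: [0.0, 0.5, -0.7]
gripper_width: 85.6
grasp_force: 0.0
```

View pics/c3.png

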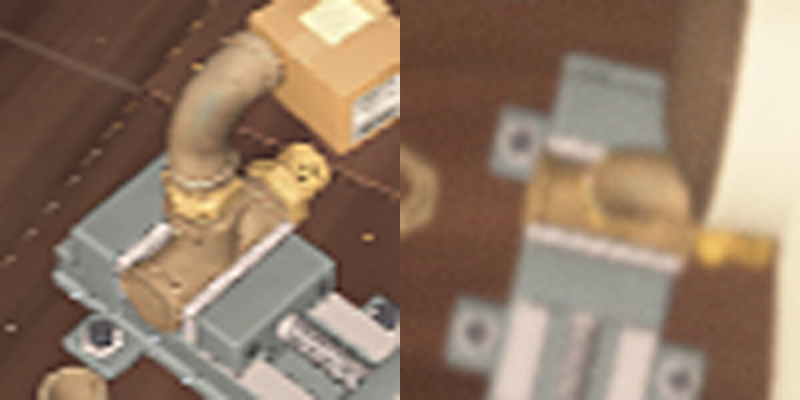

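The elbow's mouth now points over the nipple: the collar is at about (265,58) in the scene crop, with the nipple end at (310,170). I'll compare it with a model overlay.

Run:
```python
from h import *
d=pickle.load(open('pics/scene3.pkl','rb'));ims=[]
x0,y0,w=225,150,55;k=400/w
q=[567,-22.2,-0.221]
a=np.linspace(0,2*np.pi,60)
ring=lambda r,y,z:np.c_[r*np.cos(a),0*a+y,z+r*np.sin(a)]
# alignment shift from axis: elbow model drawn unshifted
for th in(-0.15,0.0):
    m=cv2.resize(np.ascontiguousarray(d['image'][y0:y0+w,x0:x0+w,::-1]),(400,400),interpolation=cv2.INTER_CUBIC)
    V=lambda p,a_:np.array([q[0],q[1],0])+R.from_euler('z',a_).apply(p)
    def dr(X,c): cv2.polylines(m,[((proj(d,X)-[x0,y0]+.5)*k).astype(np.int32)],False,c,1)
    e=q[2]-th;z=163
    dr(V(ring(17,-43,z),e),(0,0,255));dr(V(ring(17,-34,z),e),(0,0,255));dr(V([[0,0,z],[0,-43,z]],e),(0,255,0));dr(V([[0,0,98],[0,0,z]],e),(0,255,0))
    dr(V(ring(14,-79,56),q[2]),(255,0,0));dr(V(np.c_[15*np.cos(a),15*np.sin(a),0*a+142],e),(255,255,0))
    ims.append(m)
cv2.imwrite('pics/o3.png',np.hstack(ims))
```

```text
(no output)
```

View pics/o3.png

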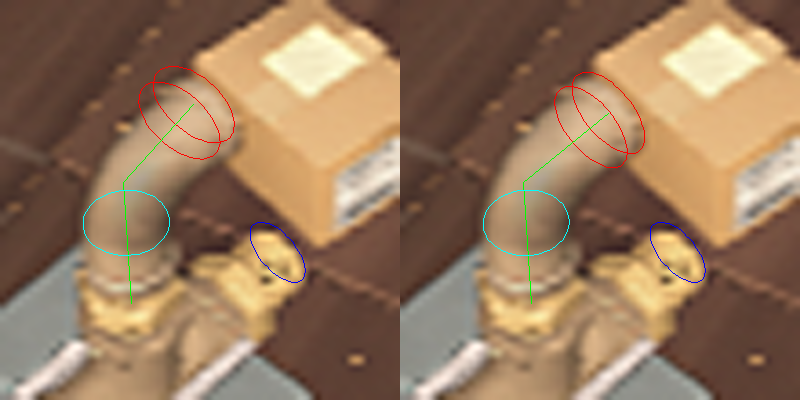

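Run:
```python
from h import *
s=pickle.load(open('pics/scene3.pkl','rb'));t=pickle.load(open('pics/top0.pkl','rb'))
for d,N,T in((s,(263.9,185.6),(234.5,209.3)),(t,(289.8,190.5),(244.8,184.5))):
    f=lambda q:np.concatenate([proj(d,pts(567+q[1],-22.2+q[2],q[0],0)[k])[0]-u for k,u in(('nip',N),('tee',T))])
    r=least_squares(f,[-.2,0,0],x_scale=[.02,1,1]);print(r.x,r.fun)
# scene jaw edges (z=64) from c0: crop 4x at (205,155)
c=lambda u,v:np.array([205+u/4-.4,155+v/4-.4])
g=lambda u:least_squares(lambda P:proj(s,[P[0],P[1],64])[0]-u,[500,0]).x
for n,a,b in(('white jaw edge',(142,238),(217,172)),('movable top front',(152,243),(247,187) )):
    v=g(c(*b))-g(c(*a));print(n,np.arctan2(v[1],v[0])+np.pi/2)
st=arm.read_state();r=R.from_quat(st['ee_rot']);print(st['position'],r.inv().apply(np.array([567.2,-21.8,162.2])-st['position']),2*np.degrees(np.arctan2(*st['ee_rot'][[1,0]]))-360)
```

```text
[-0.24143796 -3.80887861 -2.29356784] [ 0.80632163 -1.1565566  -0.77210134  1.00856422]
[-0.13112992 -8.59591944 -2.51563418] [ 0.37910519  0.04588202 -0.37629827 -0.05000308]
white jaw edge -0.2226071182029301
movable top front -0.42946769103340143
[ 521.6179907  -232.76809255  256.27287348] [-215.81729203   -0.51283943   94.11479496] -102.08774522671564
```

Jaw-edge estimates agree on a vise yaw of -0.222, so the elbow rests about 0.05 short after springback. One small top-up from the same grasp will correct it.

```bash
python3 -m pendant '[[-0.024,-0.0005,0,0,0,0,0.0854],[-0.024,0,0,0,0,0,0.0854],[-0.024,0,0,0,0,0,0.0854],[-0.024,0,0,0,0,0,0.0854],[-0.024,0,0,0,0,0,0.0854],[-0.024,0,0,0,0,0,0.0854],[-0.024,0,0,0,0,0,0.0854],[-0.024,0,0,0,0,0,0.0854],[-0.024,0,0,0,0,0,0.0854],[0,0,0,0,0,0,0.0854],[0,0,0,0,0,0,0.0854]]'; python3 -m pendant '[[0,0,0.02,0,0,0,0.0854],[0,0,0.02,0,0,0,0.0854],[0,0,0.02,0,0,0,0.0854],[0,0,0.02,0,0,0,0.0854],[0,0,0.014,0,0,0,0.0854],[0,0,0,0,0,0,0.0854]]'; python3 -m pendant '[[0,0,0,0,0,0,0.045],[0,0,0,0,0,0,0.04],[0,0,0,0,0,0,0.035],[0,0,0,0,0,0,0.03],[0,0,0,0,0,0,0.02],[0,0,0,0,0,0,0.02],[0,0,0,0,0,0,0.02]]';python3 -c "
from h import *;s=arm.read_state();print(s['position'],s['wrist_torque'],s['joints'][5],2*np.degrees(np.arctan2(*s['ee_rot'][[1,0]])))"
```

```text
clock: 15.15
position: [567.3, -20.3, 256.7]
ee_rot: [-0.63, 0.777, 0.0, -0.0]
contact_force: [0.2, 1.2, 0.8]
gripper_width: 85.2
grasp_force: 0.0
clock: 15.75
position: [565.8, -22.3, 160.8]
ee_rot: [-0.629, 0.778, 0.001, -0.002]
contact_force: [-0.6, -0.5, 0.2]
gripper_width: 85.0
grasp_force: 0.0
clock: 16.45
position: [567.6, -21.3, 164.0]
ee_rot: [-0.629, 0.777, -0.0, 0.0]
contact_force: [-2.1, -0.6, 6.2]
gripper_width: 27.2
grasp_force: 59.1
[567.6395329  -21.33960837 164.01017373] [0.30210264 0.74246033 0.05455895] -0.4570746880699364 258.02262269328367
```

```bash
python3 -m pendant '[[0,0,0,0,0,1,0.02],[0,0,0,0,0,1,0.02],[0,0,0,0,0,0.5,0.02],[0,0,0,0,0,0,0.02],[0,0,0,0,0,0,0.02]]';python3 -c "
from h import *;s=arm.read_state();print(s['position'],s['wrist_torque'],s['joints'][5],2*np.degrees(np.arctan2(*s['ee_rot'][[1,0]])))"
```

```text
clock: 16.95
position: [567.7, -20.8, 164.0]
ee_rot: [-0.613, 0.79, -0.0, 0.0]
contact_force: [-1.4, 2.1, 5.2]
gripper_width: 26.9
grasp_force: 59.3
[567.68163802 -20.81239589 163.98950232] [0.80118444 0.88268574 0.28237144] -0.49988778810648166 255.59403628188835
```

```bash
python3 -m pendant '[[0,0,0,0,0,1,0.02],[0,0,0,0,0,1,0.02],[0,0,0,0,0,0,0.02],[0,0,0,0,0,0,0.02]]';python3 -c "
from h import *;s=arm.read_state();print(s['position'],s['wrist_torque'],s['joints'][5],2*np.degrees(np.arctan2(*s['ee_rot'][[1,0]])))"
python3 -m pendant '[[0,0,0,0,0,0,0.05],[0,0,0,0,0,0,0.0854],[0,0,0,0,0,0,0.0854],[0,0,0,0,0,0,0.0854],[0,0,-0.02,0,0,0,0.0854],[0,0,-0.025,0,0,0,0.0854],[0,0,-0.025,0,0,0,0.0854],[0,0,-0.025,0,0,0,0.0854],[0,0,0,0,0,0,0.0854]]'; python3 -m pendant '[[0.02,0,0,0,0,0,0.0854],[0.025,0,0,0,0,0,0.0854],[0.025,0,0,0,0,0,0.0854],[0.025,0,0,0,0,0,0.0854],[0.025,0,0,0,0,0,0.0854],[0.025,0,0,0,0,0,0.0854],[0.025,0,0,0,0,0,0.0854],[0.025,0,0,0,0,0,0.0854],[0.02,0,0,0,0,0,0.0854],[0,0,0,0,0,0,0.0854]]'
python3 - <<'E'
from h import *
d=snap('scene','scene4');snap('top','top4')
x0,y0,w=225,150,55
a,b=[cv2.resize(cv2.imread(f'pics/scene{i}.png')[y0:y0+w,x0:x0+w],(400,400),interpolation=cv2.INTER_CUBIC) for i in(3,4)]
k=400/w;q=[567,-22.2,-0.222];an=np.linspace(0,2*np.pi,60)
ring=lambda r,y,z:np.c_[r*np.cos(an),0*an+y,z+r*np.sin(an)]
for m in(b,):
  for y in(-43,-34):
    X=np.array([q[0],q[1],0])+R.from_euler('z',q[2]).apply(ring(17,y,162.5))
    cv2.polylines(m,[((proj(d,X)-[x0,y0]+.5)*k).astype(np.int32)],False,(0,0,255),1)
cv2.imwrite('pics/o4.png',np.hstack([a,b]))
# rotation between before/after: pixel shift of the collar patch
p=cv2.cvtColor(cv2.imread('pics/scene3.png'),6).astype(np.float32);r=cv2.cvtColor(cv2.imread('pics/scene4.png'),6).astype(np.float32)
print(cv2.phaseCorrelate(p[158:174,242:260].copy(),r[158:174,242:260].copy()))
E
```

```text
clock: 17.35
position: [567.7, -20.6, 164.0]
ee_rot: [-0.599, 0.801, -0.0, 0.0]
contact_force: [-2.2, 3.1, 5.1]
gripper_width: 27.2
grasp_force: 59.4
[567.69902204 -20.60831457 163.99786072] [1.00650022 0.982512   0.40114615] -0.5346519878383943 253.6058720896797
clock: 18.25
position: [569.5, -21.4, 262.1]
ee_rot: [-0.598, 0.801, -0.002, 0.003]
contact_force: [-0.6, 0.1, 0.7]
gripper_width: 85.4
grasp_force: 0.0
clock: 19.25
position: [505.3, -229.2, 257.0]
ee_rot: [-0.597, 0.802, 0.001, -0.001]
contact_force: [-0.2, 0.3, 0.5]
gripper_width: 85.4
grasp_force: 0.0
((0.0702642096633781, -0.0149824343313405), 0.9971691254112456)
```

View pics/o4.png

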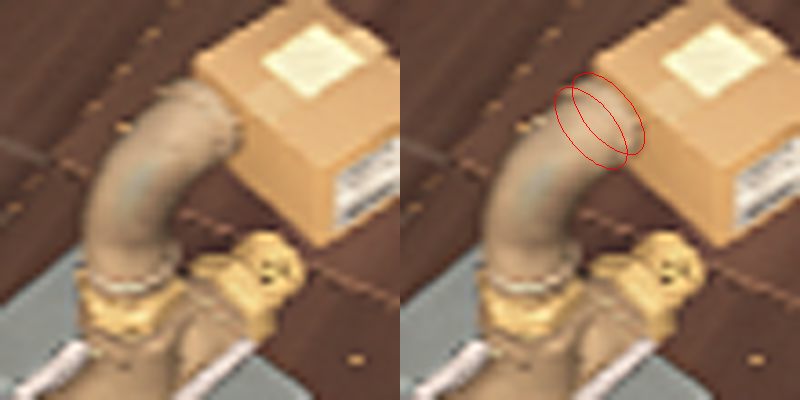

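The collar is within a few pixels of the zero model. The arm hid the top view, so I'm moving aside for one last check in both cameras.

```bash
python3 -m pendant '[[0.025,0.011,0,0,0,0,0.0854],[0.025,0.011,0,0,0,0,0.0854],[0.025,0.011,0,0,0,0,0.0854],[0.025,0.011,0,0,0,0,0.0854],[0.025,0.011,0,0,0,0,0.0854],[0.025,0.011,0,0,0,0,0.0854],[0.025,0.011,0,0,0,0,0.0854],[0.025,0.011,0,0,0,0,0.0854],[0.025,0.011,0,0,0,0,0.0854],[0.025,0.011,0,0,0,0,0.0854],[0,0,0,0,0,0,0.0854]]'
python3 - <<'E'
from h import *
an=np.linspace(0,2*np.pi,60);ring=lambda r,y,z:np.c_[r*np.cos(an),0*an+y,z+r*np.sin(an)]
q=[567,-22.2,-0.222];cols=[]
for n,x0,y0,w in(('scene',235,150,30),('top',248,160,40)):
    d=snap(n,n+'5');d['image']=np.mean([d['image']]+[arm.get_image(n)['image'] for _ in range(3)],0).astype(np.uint8);k=400/w
    for th in(None,0,-.1) if n=='top' else (0,-.1,None):
        m=cv2.resize(np.ascontiguousarray(d['image'][y0:y0+w*3//4,x0:x0+w,::-1]),(400,300),interpolation=cv2.INTER_CUBIC)
        if th is None: 
            if n=='top': base=m
            continue
        e=q[2]-th
        for X in(ring(17,-43,162.5),ring(17,-33,162.5),np.array([[-15,-33,162.5],[-15,-5,162.5]]),np.array([[15,-33,162.5],[15,-5,162.5]])):
            X=np.array([q[0],q[1],0])+R.from_euler('z',e).apply(X)
            cv2.polylines(m,[((proj(d,X)-[x0,y0]+.5)*k*16).astype(np.int32)],False,(0,0,255),1,cv2.LINE_AA,4)
        cols.append(m)
cv2.imwrite('pics/o5.png',np.vstack([np.hstack(cols[:2]),np.hstack(cols[2:])]))
E
```

```text
clock: 20.45
position: [328.9, -436.8, 257.6]
ee_rot: [-0.597, 0.802, 0.0, -0.0]
contact_force: [-0.1, 0.3, -0.6]
gripper_width: 85.6
grasp_force: 0.0
```

View pics/o5.png

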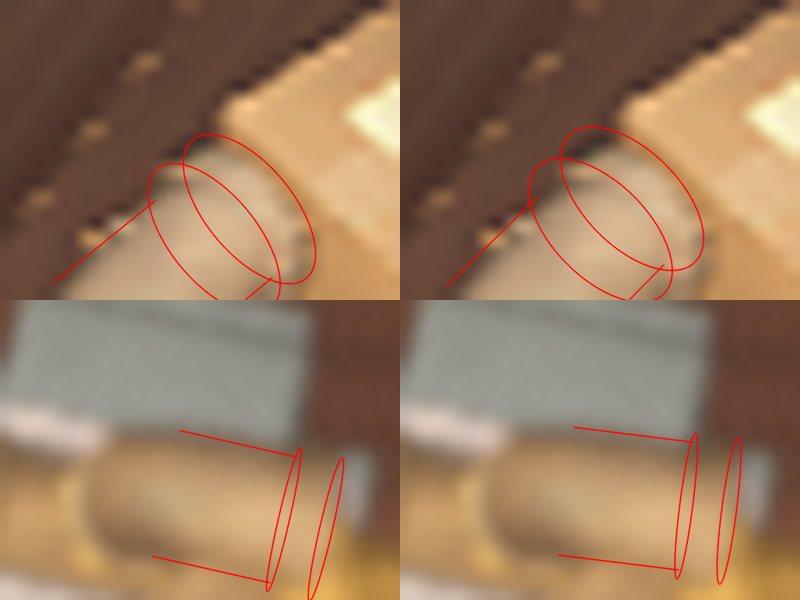

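Both cameras show the collar close to the model: far rim at about (300,220) in the scene zoom, and the top-view barrel lies between the 0 and -0.1 overlays. I'll measure the edge slope numerically, using the jaw edge in the same picture as reference.

Run:
```python
from h import *
t=arm.get_image('top');im=np.mean([arm.get_image('top')['image'] for _ in range(8)],0).astype(np.float32)
sat=(im[...,0]-im[...,2])  # red-blue: bronze high, grey ~0
def ground(u,z): return least_squares(lambda P:proj(t,[P[0],P[1],z])[0]-u,[560,-30]).x
def edge(cols,r0,r1):
    o=[]
    for c in cols:
        s=sat[r0:r1,c];lo,hi=s.min(),s.max();h=(lo+hi)/2
        i=np.argmax(s>h);o.append((c,r0+i-1+(h-s[i-1])/(s[i]-s[i-1])))
    return np.array(o)
E1=edge(range(262,280),166,181);print(E1[:,1].round(2))
G=np.array([ground(u,165) for u in E1]);c=G-[567,-22.2]
print('edge xy rel axis',c.round(1).tolist())
for sl in(slice(0,12),slice(3,14),slice(5,17)):
    v=np.polyfit(c[sl,1],c[sl,0],1)[0];print('edge dir yaw',np.arctan(-v))
# perpendicular offset of edge from the axis for assumed psi
for ps in(-.222,-.172,-.122):
    n=np.array([np.cos(ps),np.sin(ps)]);print(ps,(c@n).round(1))
# seen from the scene: mouth-match by comparing rendered angle via ECC is skipped
```

```text
[173.14 173.12 173.08 173.15 173.28 173.43 173.56 173.76 173.89 174.06
 174.23 174.52 174.72 174.93 175.08 175.21 175.14 175.36]
edge xy rel axis [[11.7, -0.1], [11.7, -2.4], [11.9, -4.7], [11.7, -7.0], [11.4, -9.3], [11.1, -11.6], [10.8, -13.9], [10.3, -16.2], [10.0, -18.6], [9.6, -20.9], [9.2, -23.2], [8.6, -25.5], [8.1, -27.8], [7.6, -30.1], [7.3, -32.5], [7.0, -34.8], [7.1, -37.1], [6.6, -39.4]]
edge dir yaw -0.12744965125423371
edge dir yaw -0.17466021874196008
edge dir yaw -0.17277758319896772
-0.222 [11.4 12.  12.6 12.9 13.2 13.3 13.6 13.6 13.8 14.  14.1 14.  14.  14.1
 14.2 14.5 15.1 15.1]
-0.172 [11.5 12.  12.5 12.7 12.8 12.9 13.  12.9 13.  13.1 13.  12.8 12.7 12.7
 12.7 12.8 13.4 13.3]
-0.122 [11.6 11.9 12.3 12.5 12.4 12.4 12.4 12.2 12.2 12.1 12.  11.6 11.4 11.2
 11.2 11.2 11.6 11.4]
```

In the straight part of the barrel the edge runs at -0.20 to -0.22, the same as the vise at -0.222, so the elbow stands at about -0.02. I'm handing in.

```bash
python3 -c "
from bench import arm
print(arm.job_done())"
```

```text
the job is handed in; nothing more can be done
None
```

The elbow is screwed in with its mouth above the hex nipple, about 0.02 rad short of the mark by the top camera (good to a few hundredths). It was never backed off, the gripper has let go and is clear, the loose things were left alone, and the job was handed in at about 21 s.

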